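# Fold the bit panel down and shut the case

## Task

The small bit case stands open on the workbench. Push its upright orange bit panel down flat into the case first, while the blue lid is still open, then push the lid over until it is fully shut on top of it. Only push with the fingertips: do not pinch the panel or the lid between the fingers, do not lift or tip the case, keep it standing where it stands, and leave the loose things around it where they lie.

Things in the scene. Friction and masses are not known exactly. Their poses are not given: they have to be found in the camera images.
- bit_case: Open grey steel bit case, 136 mm deep (its x) x 140 mm wide (its y) x 55 mm to the rim, walls 4 mm, heavy (about 2.2 kg) but standing loose on the bench. Origin: centre of its underside; its z is up, its -x side is the front (roughly toward the robot), its +x side the rear where the lid is hinged. Frame offsets below are in this frame. With the lid shut it is 72 mm high.
- panel (a joint): Angle (rad) of the orange bit panel, a plate 85 mm long (from hinge to free edge) x 112 mm wide; its front face lies 2.5 mm off the hinge axis. 0 = folded down flat inside the case (a stop), 1.57 = standing upright, 1.75 = the stop leaning to the front. To fold it, push its front face to the rear (+x of the case) and down. The hinge has friction (about 0.09 N m): it stays wherever it is left and does not fall. Bits are clipped to its rear face.
- panel_front: The orange face of the panel (the side to push); origin on the panel's hinge axis.
- panel_back: The black back of the panel with the row of bits; origin on the panel's hinge axis. The panel is 14 mm thick over the bits.
- panel_hinge (a point): Middle of the panel's hinge axis (axis along the case's y), just inside the front wall: 58 mm in front of the case's centre, 47 mm above the bench.
- panel_edge (a point): Middle of the panel's free edge, on the face that is in front when it is upright and on top when it is folded down; 85 mm from panel_hinge.
- lid (a joint): Angle (rad) of the blue lid, a shallow cover 136 mm from hinge to free edge x 140 mm wide x 16 mm thick; its outer face lies 16 mm off the hinge axis. 0 = shut on the rim (a stop), 1.57 = upright, 1.95 = the stop leaning to the rear. To shut it, push its outer (rear) face to the front (-x of the case) and down. The hinge has friction (about 0.24 N m): the lid stays wherever it is left and must be pushed all the way. The lid would strike the panel if that still stood.
- lid_cover: The blue outer cover of the lid (the side to push); origin on the lid's hinge axis.
- lid_liner: The grey lining on the inner side of the lid; origin on the lid's hinge axis.
- lid_hinge (a point): Middle of the lid's hinge axis (along the case's y), on the rear rim: 68 mm behind the case's centre, 55 mm above the bench.
- lid_edge (a point): Middle of the lid's free edge on its outer face (rear face when open, top face when shut): 136 mm from the hinge along the lid and 16 mm outward from it.
- pliers: Loose pliers with red grips, 46 x 156 x 14 mm, lying beside the case; origin under the middle. Leave alone.
- tape_roll: Loose roll of blue tape, 66 mm diameter, 19 mm high, behind the case; origin under the middle. Leave alone.
- extension_bar: Loose steel extension bar, 16 x 69 x 16 mm, lying beside the case; origin under the middle. Leave alone.
- hex_key_set: Loose hex key set in a red holder, 30 x 95 x 19 mm, lying beside the case; origin under the middle. Leave alone.

How it is judged:
By the outcome, as a careful person would: the job done as asked, in the order asked, and still so for the second after the job is handed in, with the robot touching nothing.
It also fails if it takes over 48 s, if anything falls off the work surface, if the arm or the gripper's body presses on something with over 40 N, if the wrist force passes 120 N, or if a joint passes its speed limit or range.

## Robot

A 6-joint arm with a two-finger parallel gripper is mounted at the origin on a cart in front of the work surface, level with it; the furniture and walls round the work are solid. World frame = base frame: x ahead of the robot, y to its left, z up, the work surface at z = 0. Lengths are in m, angles in rad, forces in N, time in s.
With the tool pointing down it reaches from about 0.35 to 0.85 m from the base axis. Payload 8.1 kg.
Tool frame: the origin (TCP) lies midway between the tips of the shut fingers; the grasp point (between the pads) lies 19 mm behind it; z points along the fingers, y is the direction in which the jaws open and shut (so a half turn about z gives the same grasp; the last joint's range is limited). The gripper opens to 85 mm and grips with 20 to 120 N. Pads are 22 mm wide; open, the fingers measure 114 mm over their backs; the gripper's body (76 mm by 85 mm) begins 54 mm behind the grasp point. The pads swing forward as they close: fully open they stand 13 mm farther back than shut.
Start: joints at [-1.295, 0.13, 1.488, -0, 1.523, -0.085], TCP at [0.212, -0.561, 0.231] pointing down, gripper open.
Joint ranges: [-2.96, 2.96], [-0.89, 2.26], [0.02, 2.5], [-1.34, 4.48], [0, 2.73], [-2.66, 2.66]. Speed limits (rad/s): [2.39, 2.39, 2.79, 3.14, 3.14, 3.14].

## Interface

Orientations are given as a 3x3 rotation matrix whose columns are the frame's x, y, z axes.
In Python, from workcell import robot gives the robot as it stands.
- The arm moves only by the tool move_arm, never from a script. Its argument "deltas" is a list that holds one entry, the list of rows, each a list of 7 numbers: the finger opening in m, from 0 to 0.0854, then the shift along the tool's x, y, z in m, then the turn, a rotation vector about the tool's x, y, z in units of 6 degrees (1.0 is 6 degrees). A call has exactly 8 rows; each row is the pose to reach, as a shift and turn from the pose commanded when the call began, along the tool's axes at that moment; what a row does not reach only later rows make up. A row lasts 1/8 s, in which the tool goes at most 62.5 mm and 10.7 degrees, less where a joint would pass 70% of its speed; a pose out of reach is approached as far as the arm can. A call with a gripper value outside its range is refused whole. The fingers move at their own pace and stop on an object; "newtons" is the grip in N (left out, the last holds). Time passes only in rows, so rows that repeat a pose let the fingers close, or fill a call up. It gives the time, the measured TCP pose, the force and the opening at its end, in the units of the state.
- robot.sense(): the state, without advancing time (a new reading comes with each control period).
- robot.snapshot(name): name is "scene" or "side" or "wrist"; returns (picture, depth): 400x640x3 uint8, red, green, blue; 400x640 float32, m along the optical axis (not along the pixel's ray), 0 where there is no reading.
- robot.camera_info(name): a dict with "fx", "fy", "cx", "cy" (pixels), "dist_coeffs" ([k1, k2, p1, p2, k3] as OpenCV has them; the pictures are not rectified), "xyz" and "attitude" of the camera in the world. Camera axes: x right, y up, looking along -z (the intrinsics and any distortion apply to the point x, -y, -z); pixel columns grow to the right and rows downward; lengths in m; the calibration is good to about 2 mm. A picture is of the moment at which its call begins: read the wrist's pose just before it. camera_info takes no time and is no camera call; for the wrist camera it gives the pose at the moment of the call.
- robot.close_job(): hands the job in, once; it reports no verdict.
The state is a dict: "time_s": time; "q": joint angles; "qvel": joint speeds; "joint_efforts": joint torques, N m; "position": TCP position; "eef_rot": TCP orientation; "contact_force": force on the tool from outside, world axes, zero at the start; "ft_torque": the same for the moment, N m; "grip_width": finger opening in m.
Only numpy, scipy, OpenCV 4.12 (cv2) and the standard library are available. Lean on these libraries where they do the work, as an engineer would, in place of code of your own. Each camera call takes 0.05 s, during which the arm holds its last target. There are 200 camera calls.

## Working session

There is one attempt and no reset: what is moved stays moved. The work goes in short steps, Python scripts to look and compute and a tool call to move; the robot and the scene stay as the last step left them, time stands still between calls to the robot, and variables do not carry over. Pictures are saved under pics/ and viewed, about 8 in all and at most 12, crops included, and the job is handed in when it is done.

Besides the shell and the picture viewer there is one more tool, called after "Call:" as name(argument=value, ...), one argument or row to a line, values as JSON. move_arm: Moves the arm, as the interface text tells. Its arguments: {"type":"object","properties":{"deltas":{"type":"array"},"newtons":{"type":"number"}},"required":["deltas"]}

```bash
mkdir -p pics && ls
cat > h.py <<'E'
import numpy as np, cv2
from workcell import robot
def cloud(n, d):
    c=robot.camera_info(n)
    K=np.array([[c['fx'],0,c['cx']],[0,c['fy'],c['cy']],[0,0,1.]])
    v,u=np.mgrid[:400,:640]
    p=cv2.undistortPoints(np.stack([u,v],-1).reshape(-1,1,2).astype(float),K,np.array(c['dist_coeffs'],float)).reshape(400,640,2)
    P=np.dstack([p[...,0]*d,-p[...,1]*d,-d])
    return P@np.array(c['attitude']).T+np.array(c['xyz'])
E
python3 - <<'E'
from h import *
print(robot.sense())
for n in('scene','side'):
    p,d=robot.snapshot(n); cv2.imwrite(f'pics/{n}0.png',p[...,::-1]); np.savez(f'{n}0.npz',p=p,d=d)
    print(n,robot.camera_info(n)); np.save(n+'0c.npy',cloud(n,d))
E
```

```text
pics
{'time_s': 0.0, 'q': array([-1.29536960e+00,  1.31155531e-01,  1.48929225e+00, -4.29295070e-05,
        1.52300869e+00, -8.54046913e-02]), 'qvel': array([ 0.00088635, -0.00090702,  0.00067912,  0.00034841,  0.00019992,
       -0.0009167 ]), 'joint_efforts': array([-7.15083734e-04, -5.69404149e+01, -5.00549769e+01, -2.99053481e-04,
        1.49247417e-02, -3.33384503e-05]), 'position': array([ 0.21168231, -0.5608208 ,  0.23024068]), 'eef_rot': array([[ 9.35602907e-01,  3.53053678e-01, -5.48143312e-04],
       [ 3.53054084e-01, -9.35601218e-01,  1.78190595e-03],
       [ 1.16264900e-04, -1.86068063e-03, -9.99998262e-01]]), 'contact_force': array([ 0.26505958, -0.31898827,  0.03542504]), 'ft_torque': array([-0.0897396 ,  0.01370807,  0.03860918]), 'grip_width': 0.08505670196743721}
scene {'fx': 495.9753175359585, 'fy': 495.9753175359585, 'cx': 319.907014024403, 'cy': 194.58968231745533, 'dist_coeffs': array([-0.15954695,  0.        ,  0.        ,  0.        ,  0.        ]), 'xyz': array([-0.2328019 ,  0.68305471,  0.50996565]), 'attitude': array([[-0.52643516,  0.38921828, -0.75589361],
       [-0.84999468, -0.26118474,  0.45748397],
       [-0.01936676,  0.88334119,  0.46833029]])}
side {'fx': 458.5432181134908, 'fy': 458.5432181134908, 'cx': 316.6294574396313, 'cy': 199.51138126557342, 'dist_coeffs': array([-0.02803044,  0.        ,  0.        ,  0.        ,  0.        ]), 'xyz': array([ 0.56609664, -0.5676951 ,  0.49811011]), 'attitude': array([[ 0.9980125 , -0.01439002,  0.06135126],
       [ 0.06083344,  0.47403014, -0.87840464],
       [-0.01644208,  0.88039102,  0.4739634 ]])}
```

View pics/scene0.png

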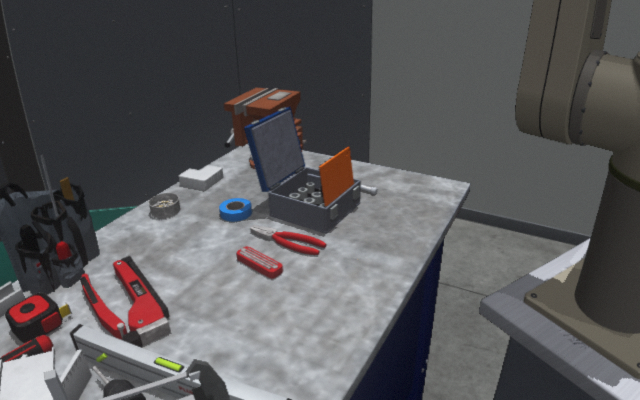

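View pics/side0.png

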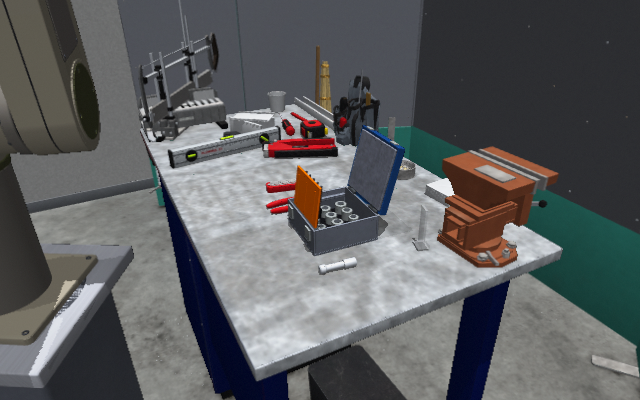

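The scene view shows the case at about (315,195), with the orange panel at (337,175) and the lid at (277,150). The side view shows the panel at (308,197), the lid at (377,170), the bar at (337,266) and a vise at (490,215). Next I'll measure them with depth.

Run:
```python
from h import *
def get(n,roi,cond):
    p=np.load(n+'0.npz')['p']; d=np.load(n+'0.npz')['d']; C=np.load(n+'0c.npy')
    hsv=cv2.cvtColor(p,cv2.COLOR_RGB2HSV).astype(int)
    m=np.zeros(d.shape,bool); x0,y0,x1,y1=roi; m[y0:y1,x0:x1]=1
    m&=cond(hsv,C)&(d>0)
    m=cv2.erode(m.astype(np.uint8),np.ones((2,2)))>0
    return C[m]
def rep(t,P):
    c=P.mean(0); u,s,vt=np.linalg.svd(P-c,full_matrices=False)
    print(t,len(P),'lo',np.percentile(P,1,0).round(3),'hi',np.percentile(P,99,0).round(3),'n',vt[2].round(3),'c',c.round(3),'rms',(s[2]/len(P)**.5).round(4))
orange=lambda h,C:(h[...,0]>5)&(h[...,0]<18)&(h[...,1]>180)
blue=lambda h,C:(h[...,0]>100)&(h[...,0]<125)&(h[...,1]>130)
grey=lambda h,C:(h[...,1]<100)
red=lambda h,C:((h[...,0]<5)|(h[...,0]>174))&(h[...,1]>150)
P=get('scene',(315,140,362,215),orange);rep('panel sc',P)
rep('panel sd',get('side',(285,160,325,235),orange))
rep('lid liner sc',get('scene',(255,115,303,180),grey))
rep('lid blue sc',get('scene',(245,105,305,192),blue))
rep('lid blue sd',get('side',(350,120,410,215),blue))
rep('liner sd',get('side',(355,135,390,200),grey))
rep('case sc wall',get('scene',(265,170,365,232),lambda h,C:(C[...,2]>.006)&(C[...,2]<.05)&(h[...,1]<100)))
rep('rim sc',get('scene',(265,160,365,232),lambda h,C:(C[...,2]>.05)&(C[...,2]<.06)&(h[...,1]<100)))
rep('case sd',get('side',(285,185,385,255),lambda h,C:(C[...,2]>.006)&(C[...,2]<.05)&(h[...,1]<100)))
rep('tape',get('scene',(215,190,257,225),blue))
rep('bar',get('side',(315,255,360,275),lambda h,C:C[...,2]>.004))
rep('plier',get('scene',(245,220,330,258),lambda h,C:C[...,2]>.004))
rep('hex',get('scene',(235,243,285,280),red))
rep('vise',get('side',(400,140,560,270),lambda h,C:(C[...,2]>.01)&(h[...,1]>120)))
rep('white thing sd',get('side',(410,200,432,252),lambda h,C:(C[...,2]>.01)))
# footprint of the case from dark pixels, both views
A=[]
for n,r in(('scene',(265,160,365,232)),('side',(285,185,385,255))):
    A.append(get(n,r,lambda h,C:(C[...,2]>.008)&(C[...,2]<.06)&(C[...,0]<.85)))
A=np.vstack(A); print(cv2.minAreaRect(A[:,:2].astype(np.float32)))
```

```text
panel sc 1105 lo [0.466 0.157 0.053] hi [0.518 0.252 0.129] n [ 0.886  0.444 -0.134] c [0.491 0.206 0.092] rms 0.0009
panel sd 932 lo [0.469 0.151 0.054] hi [0.522 0.244 0.131] n [-0.879 -0.455  0.139] c [0.497 0.192 0.095] rms 0.0012
lid liner sc 2491 lo [ 0.58  -0.164 -0.091] hi [1.301 0.322 0.18 ] n [ 0.528  0.831 -0.175] c [0.627 0.256 0.114] rms 0.0209
lid blue sc 200 lo [0.575 0.22  0.06 ] hi [0.658 0.338 0.186] n [-0.884 -0.396  0.248] c [0.601 0.319 0.149] rms 0.0027
lid blue sd 534 lo [0.596 0.197 0.055] hi [0.671 0.327 0.187] n [ 0.856  0.466 -0.224] c [0.648 0.221 0.131] rms 0.0052
liner sd 1890 lo [0.588 0.206 0.03 ] hi [0.647 0.669 0.18 ] n [ 0.998  0.006 -0.069] c [0.618 0.265 0.123] rms 0.0173
case sc wall 2566 lo [0.45  0.139 0.007] hi [0.626 0.346 0.047] n [ 0.012  0.009 -1.   ] c [0.53  0.245 0.027] rms 0.0112
rim sc 307 lo [0.45 0.14 0.05] hi [0.626 0.316 0.057] n [-0.005 -0.     1.   ] c [0.536 0.247 0.053] rms 0.0016
case sd 2761 lo [0.457 0.135 0.007] hi [0.627 0.312 0.048] n [-0.005  0.008 -1.   ] c [0.551 0.212 0.028] rms 0.011
tape 385 lo [0.583 0.345 0.002] hi [0.643 0.405 0.02 ] n [-0.163  0.06   0.985] c [0.602 0.379 0.014] rms 0.0046
bar 224 lo [0.523 0.077 0.005] hi [0.587 0.107 0.017] n [ 0.333 -0.799  0.501] c [0.556 0.092 0.011] rms 0.0018
plier 1014 lo [0.395 0.251 0.004] hi [0.525 0.425 0.024] n [ 0.007 -0.011  1.   ] c [0.458 0.331 0.012] rms 0.0041
hex 80 lo [0.377 0.381 0.011] hi [0.458 0.436 0.017] n [-0.02   0.041 -0.999] c [0.4   0.412 0.014] rms 0.0012
vise 6595 lo [0.749 0.1   0.012] hi [0.919 0.253 0.163] n [ 0.257 -0.934  0.248] c [0.814 0.158 0.102] rms 0.0317
white thing sd 218 lo [0.708 0.16  0.012] hi [0.716 0.18  0.085] n [0.948 0.318 0.001] c [0.712 0.168 0.05 ] rms 0.0012
((0.5352700352668762, 0.25997892022132874), (0.17330074310302734, 0.32536834478378296), 15.270950317382812)
```

```bash
cat >> h.py <<'E'
YAW=np.radians(27.0); O=np.array([.539,.228,0])
def setpose(yaw,o):
    global YAW,O; YAW=yaw;O=np.array(o)
def R(): 
    c,s=np.cos(YAW),np.sin(YAW); return np.array([[c,-s,0],[s,c,0],[0,0,1]])
def delta(case_pts, Rt=None, s=None):
    "case-frame TCP targets -> tool-frame shifts and turn (6 deg units) to case-frame rotation Rt"
    from scipy.spatial.transform import Rotation as Q
    s=s or robot.sense(); E=s['eef_rot']
    print('t',round(s['time_s'],2),'TCP case',(R().T@(s['position']-O)).round(4),'F case',(R().T@s['contact_force']).round(2),'w',round(s['grip_width'],4))
    for p in case_pts: print(p,'->',(E.T@(R()@np.array(p)+O-s['position'])).round(4))
    if Rt is not None: print('turn',(np.degrees(Q.from_matrix(E.T@R()@Rt).as_rotvec())/6).round(3))
E
python3 - <<'E'
from h import *
C=np.vstack([np.load(n+'0c.npy').reshape(-1,3) for n in('scene','side')])
rgb=np.vstack([np.load(n+'0.npz')['p'].reshape(-1,3) for n in('scene','side')])
hsv=cv2.cvtColor(rgb[None],cv2.COLOR_RGB2HSV)[0].astype(int)
src=np.repeat([0,1],256000)
near=np.linalg.norm(C[:,:2]-O[:2],axis=1)<.16
L=(C-O)@R()
org=near&(hsv[:,0]>5)&(hsv[:,0]<18)&(hsv[:,1]>180)&(L[:,2]>.05)&(L[:,2]<.14)&(L[:,0]<0)
for s in(0,1):
    P=L[org&(src==s)]; print('panel y',np.percentile(P[:,1],[1,99]).round(4),'x(z) fit',np.polyfit(P[:,2]-.047,P[:,0],1).round(4),'yawerr',np.degrees(np.polyfit(P[:,1],P[:,0],1)[0]).round(2),'ztop',P[:,2].max().round(4))
for s in(0,1):
    lid=near&(src==s)&(L[:,2]>.08)&(L[:,2]<.17)&(L[:,0]>.05)&(L[:,0]<.12)&(abs(L[:,1])<.055)
    P=L[lid]; A=np.c_[P[:,2]-.055,P[:,1],np.ones(len(P))]; print('liner',len(P),np.linalg.lstsq(A,P[:,0],rcond=None)[0].round(4))
    P=L[near&(src==s)&(L[:,2]>.06)&(L[:,0]>.05)&(abs(L[:,1])<.09)]; print('lid y',np.percentile(P[:,1],[1,99]).round(4),'top',np.percentile(P[:,2],99.5).round(4))
    w=near&(src==s)&(L[:,2]>.012)&(L[:,2]<.045)
    for nm,m in(('front',(L[:,0]<-.06)&(abs(L[:,1])<.05)),('+y',(L[:,1]>.06)&(L[:,1]<.08)&(abs(L[:,0])<.05)),('-y',(L[:,1]<-.06)&(abs(L[:,0])<.05))):
        P=L[w&m]
        if len(P)>50: print(nm,len(P),np.median(P,0).round(4))
E
```

```text
panel y [-0.053   0.0549] x(z) fit [ 0.137 -0.059] yawerr 0.39 ztop 0.1323
panel y [-0.0578  0.0497] x(z) fit [ 0.1444 -0.0611] yawerr -0.18 ztop 0.132
liner 1523 [ 0.2308 -0.0004  0.0684]
lid y [-0.0703  0.0685] top 0.1878
front 340 [-0.067  -0.0028  0.0293]
+y 618 [-0.0022  0.0682  0.0287]
-y 104 [ 0.0373 -0.0675  0.0281]
liner 1422 [0.2541 0.0045 0.0658]
lid y [-0.073   0.0657] top 0.1884
front 230 [-0.0688  0.0072  0.0297]
+y 153 [0.0282 0.0647 0.0283]
-y 770 [-0.0079 -0.0711  0.0267]
```

Call:
move_arm(
  deltas=[
    [[0.0, 0.06, -0.03, 0, 0, 0, 0], [0.0, 0.11, -0.06, 0, 0, 0, 0], [0.0, 0.16, -0.1, 0, 0, 0, 0], [0.0, 0.2, -0.14, 0, 0, 0, 0], [0.0, 0.24, -0.18, 0, 0, 0, 0], [0.0, 0.28, -0.22, 0, 0, 0, 0], [0.0, 0.3, -0.25, 0, 0, 0, 0], [0.0, 0.32, -0.29, 0, 0, 0, 0]],
  ],
)

```text
time_s: 1.1
position: [0.4089, -0.1756, 0.2309]
eef_rot: [[0.936, 0.353, -0.0], [0.353, -0.936, 0.0], [-0.0, -0.0, -1.0]]
contact_force: [0.5, -0.8, 0.8]
grip_width: 0.0003
```

```bash
python3 -c "
from h import *
delta([(-.12,0,.2),(-.12,0,.115)],np.diag([1,-1,-1.]))"
```

```text
t 1.1 TCP case [-0.2992 -0.3006  0.2309] F case [ 0.07 -0.91  0.79] w 0.0003
(-0.12, 0, 0.2) -> [ 0.145  -0.3185  0.031 ]
(-0.12, 0, 0.115) -> [ 0.145  -0.3184  0.116 ]
turn [-0.004  0.003 -1.053]
```

Call:
move_arm(
  deltas=[
    [[0.0, 0.02, -0.05, 0, 0, 0, -0.2], [0.0, 0.04, -0.1, 0, 0, 0, -0.4], [0.0, 0.06, -0.15, 0.01, 0, 0, -0.6], [0.0, 0.08, -0.2, 0.02, 0, 0, -0.8], [0.0, 0.1, -0.24, 0.03, 0, 0, -1.05], [0.0, 0.12, -0.28, 0.05, 0, 0, -1.05], [0.0, 0.145, -0.318, 0.08, 0, 0, -1.05], [0.0, 0.145, -0.318, 0.116, 0, 0, -1.05]],
  ],
)

```text
time_s: 2.1
position: [0.4326, 0.1745, 0.1147]
eef_rot: [[0.89, 0.457, 0.001], [0.457, -0.89, 0.001], [0.002, -0.0, -1.0]]
contact_force: [0.3, -0.2, 0.4]
grip_width: 0.0002
```

Call:
move_arm(
  deltas=[
    [[0.0, 0.03, 0, -0.002, 0, 0, 0], [0.0, 0.045, 0, -0.002, 0, 0, 0], [0.0, 0.053, 0, -0.002, 0, 0, 0], [0.0, 0.06, 0, -0.002, 0, 0, 0], [0.0, 0.067, 0, 0, 0, 0, 0], [0.0, 0.074, 0, 0.002, 0, 0, 0], [0.0, 0.081, 0, 0.005, 0, 0, 0], [0.0, 0.087, 0, 0.008, 0, 0, 0]],
  ],
)

```text
time_s: 3.1
position: [0.5103, 0.2113, 0.1072]
eef_rot: [[0.891, 0.454, 0.0], [0.454, -0.891, 0.0], [0.0, 0.0, -1.0]]
contact_force: [-0.4, -0.4, 0.6]
grip_width: 0.0002
```

```bash
python3 -c "
from h import *
delta([(-.022,0,.099),(.001,0,.0495)],np.diag([1,-1,-1.]))
p,d=robot.snapshot('side'); cv2.imwrite('pics/s1.png',cv2.resize(p[100:300,220:460,::-1],None,fx=2.5,fy=2.5))"
```

```text
t 3.1 TCP case [-0.0332 -0.0019  0.1072] F case [-0.55 -0.22  0.59] w 0.0002
(-0.022, 0, 0.099) -> [ 0.0112 -0.0019  0.0082]
(0.001, 0, 0.0495) -> [ 0.0342 -0.0019  0.0577]
turn [ 0.001 -0.002 -0.005]
```

View pics/s1.png

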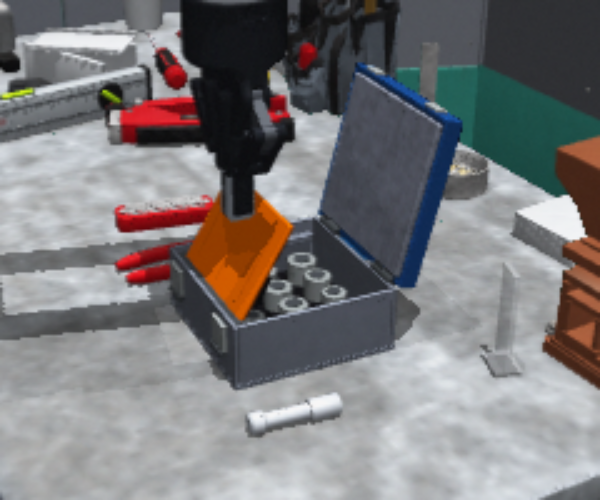

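The crop shows the panel tilted back, with the fingertip on its orange face at about (240,210). I'll carry on along the arc.

Call:
move_arm(
  deltas=[
    [[0.0, 0.011, -0.001, 0.008, 0, 0, 0], [0.0, 0.016, -0.001, 0.013, 0, 0, 0], [0.0, 0.021, -0.001, 0.019, 0, 0, 0], [0.0, 0.024, -0.001, 0.025, 0, 0, 0], [0.0, 0.028, -0.001, 0.031, 0, 0, 0], [0.0, 0.03, -0.001, 0.037, 0, 0, 0], [0.0, 0.032, -0.001, 0.044, 0, 0, 0], [0.0, 0.034, -0.001, 0.05, 0, 0, 0]],
  ],
)

```text
time_s: 4.15
position: [0.5395, 0.2274, 0.0568]
eef_rot: [[0.891, 0.454, -0.0], [0.454, -0.891, -0.0], [-0.0, -0.0, -1.0]]
contact_force: [-1.3, -0.4, 1.6]
grip_width: 0.0
```

Call:
move_arm(
  deltas=[
    [[0.0, 0, 0, 0.002, 0, 0, 0], [0.0, 0, 0, 0.004, 0, 0, 0], [0.0, 0, 0, 0.005, 0, 0, 0], [0.0, 0, 0, 0.006, 0, 0, 0], [0.0, 0, 0, 0.007, 0, 0, 0], [0.0, 0, 0, 0.0075, 0, 0, 0], [0.0, 0, 0, 0.008, 0, 0, 0], [0.0, 0, 0, 0.008, 0, 0, 0]],
  ],
)

```text
time_s: 5.15
position: [0.5398, 0.2275, 0.0496]
eef_rot: [[0.891, 0.454, 0.0], [0.454, -0.891, 0.0], [0.0, -0.0, -1.0]]
contact_force: [-0.2, 0.5, 3.6]
grip_width: -0.0001
```

Call:
move_arm(
  deltas=[
    [[0.0, 0, 0, 0.001, 0, 0, 0], [0.0, 0, 0, 0.001, 0, 0, 0], [0.0, 0, 0, 0.0015, 0, 0, 0], [0.0, 0, 0, 0.0015, 0, 0, 0], [0.0, 0, 0, 0.002, 0, 0, 0], [0.0, 0, 0, 0.002, 0, 0, 0], [0.0, 0, 0, 0.002, 0, 0, 0], [0.0, 0, 0, 0.002, 0, 0, 0]],
  ],
)

```text
time_s: 6.15
position: [0.5399, 0.2275, 0.0492]
eef_rot: [[0.891, 0.454, 0.0], [0.454, -0.891, 0.0], [0.0, 0.0, -1.0]]
contact_force: [-8.2, -2.1, 16.8]
grip_width: -0.0002
```

Call:
move_arm(
  deltas=[
    [[0.0, 0, 0, -0.02, 0, 0, 0], [0.0, 0, 0, -0.07, 0, 0, 0], [0.0, 0, 0, -0.12, 0, 0, 0], [0.0, 0, 0, -0.17, 0, 0, 0], [0.0, 0, 0, -0.205, 0, 0, 0], [0.0, 0, 0, -0.21, 0, 0, 0], [0.0, 0.03, 0, -0.21, 0, 0, 0], [0.0, 0.06, 0, -0.21, 0, 0, 0]],
  ],
)

```text
time_s: 7.15
position: [0.5933, 0.2546, 0.2563]
eef_rot: [[0.891, 0.453, -0.001], [0.453, -0.891, -0.001], [-0.001, -0.0, -1.0]]
contact_force: [-0.3, -0.0, -0.4]
grip_width: 0.0003
```

```bash
python3 -c "
from h import *
delta([(.165,0,.257),(.165,0,.165)],np.diag([1,-1,-1.]))
p,d=robot.snapshot('side'); cv2.imwrite('pics/s2.png',cv2.resize(p[60:300,220:460,::-1],None,fx=2.4,fy=2.4))
L=(cloud('side',d)-O)@R(); h=cv2.cvtColor(p,cv2.COLOR_RGB2HSV).astype(int)
m=(h[...,0]>5)&(h[...,0]<18)&(h[...,1]>180)&(abs(L[...,1])<.07)&(abs(L[...,0])<.09)&(L[...,2]>.02)
P=L[m];print(len(P),np.percentile(P,[2,50,98],axis=0).round(4),np.polyfit(P[:,0],P[:,2],1))"
```

```text
t 7.15 TCP case [ 0.0604 -0.0009  0.2563] F case [-0.3   0.1  -0.44] w 0.0003
(0.165, 0, 0.257) -> [ 0.1046 -0.001  -0.0008]
(0.165, 0, 0.165) -> [ 0.1047 -0.001   0.0912]
turn [-0.001  0.012 -0.007]
1164 [[-0.0535 -0.0561  0.0467]
 [-0.0158 -0.007   0.0493]
 [ 0.0245  0.0519  0.0511]] [-0.0323533   0.04846328]
```

View pics/s2.png

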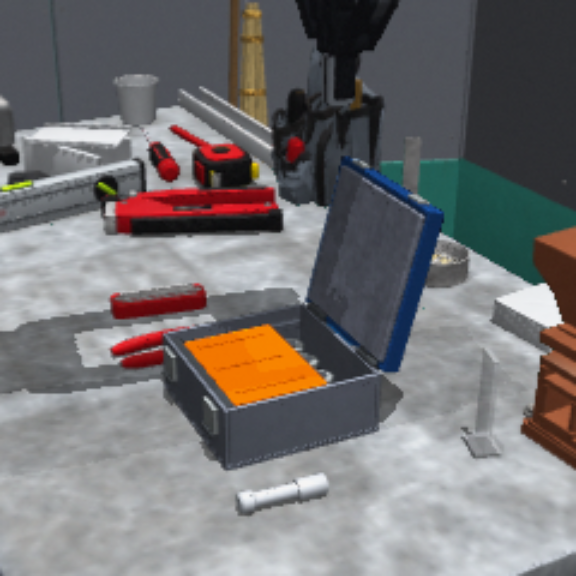

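The panel is flat in the case (orange around (255,365), z ≈ 49 mm) and the lid is still open. Next I'll go behind the lid.

Call:
move_arm(
  deltas=[
    [[0.0, 0.03, 0, 0, 0, 0, 0], [0.0, 0.06, 0, 0, 0, 0, 0], [0.0, 0.09, 0, 0, 0, 0, 0], [0.0, 0.105, 0, 0, 0, 0, 0], [0.0, 0.105, 0, 0.03, 0, 0, 0], [0.0, 0.105, 0, 0.06, 0, 0, 0], [0.0, 0.105, 0, 0.09, 0, 0, 0], [0.0, 0.105, 0, 0.09, 0, 0, 0]],
  ],
)

```text
time_s: 8.2
position: [0.6839, 0.3012, 0.1616]
eef_rot: [[0.891, 0.453, -0.009], [0.453, -0.891, -0.003], [-0.009, -0.001, -1.0]]
contact_force: [-0.2, 0.1, -0.3]
grip_width: 0.0002
```

```bash
python3 -c "
from h import *
delta([(.127,0,.165)],np.diag([1,-1,-1.]))"
```

```text
t 8.2 TCP case [ 0.1623 -0.0006  0.1616] F case [-0.16  0.14 -0.29] w 0.0002
(0.127, 0, 0.165) -> [-0.0353 -0.0006 -0.0031]
turn [-0.01   0.086 -0.005]
```

Call:
move_arm(
  deltas=[
    [[0.0, -0.015, 0, 0, 0, 0, 0], [0.0, -0.028, 0, 0, 0, 0, 0], [0.0, -0.036, 0, 0, 0, 0, 0], [0.0, -0.043, 0, 0, 0, 0, 0], [0.0, -0.05, 0, -0.001, 0, 0, 0], [0.0, -0.057, 0, -0.002, 0, 0, 0], [0.0, -0.064, 0, -0.003, 0, 0, 0], [0.0, -0.071, 0, -0.003, 0, 0, 0]],
  ],
)

```text
time_s: 9.2
position: [0.623, 0.2699, 0.1704]
eef_rot: [[0.891, 0.454, 0.0], [0.454, -0.891, 0.0], [0.0, -0.0, -1.0]]
contact_force: [1.5, 1.8, 2.4]
grip_width: -0.0002
```

```bash
python3 -c "
from h import *
delta([(.0304,0,.1604)],np.diag([1,-1,-1.]))
p,d=robot.snapshot('side'); cv2.imwrite('pics/s3.png',cv2.resize(p[60:300,220:460,::-1],None,fx=2.4,fy=2.4))"
```

```text
t 9.2 TCP case [ 0.0939 -0.0008  0.1704] F case [2.21 0.94 2.37] w -0.0002
(0.0304, 0, 0.1604) -> [-0.0635 -0.0008  0.0099]
turn [-0.    -0.    -0.005]
```

View pics/s3.png

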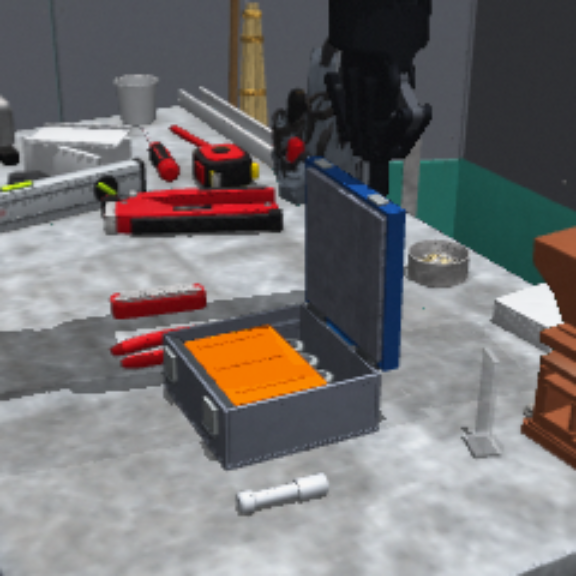

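The lid is upright (edge at about (355,185)) and the case hasn't moved. I'll carry on along the lid's arc.

Call:
move_arm(
  deltas=[
    [[0.0, -0.01, 0, 0, 0, 0, 0], [0.0, -0.019, 0, -0.001, 0, 0, 0], [0.0, -0.03, 0, 0, 0, 0, 0], [0.0, -0.042, 0, 0.002, 0, 0, 0], [0.0, -0.053, 0, 0.005, 0, 0, 0], [0.0, -0.064, 0, 0.01, 0, 0, 0], [0.0, -0.074, 0, 0.015, 0, 0, 0], [0.0, -0.084, 0, 0.021, 0, 0, 0]],
  ],
)

```text
time_s: 10.25
position: [0.548, 0.2317, 0.149]
eef_rot: [[0.891, 0.454, 0.0], [0.454, -0.891, 0.0], [0.0, -0.0, -1.0]]
contact_force: [1.6, 0.8, 0.0]
grip_width: 0.0001
```

```bash
python3 -c "
from h import *
delta([(-.036,0,.071)],np.diag([1,-1,-1.]))"
```

```text
t 10.25 TCP case [ 0.0097 -0.0008  0.149 ] F case [ 1.76 -0.03  0.01] w 0.0001
(-0.036, 0, 0.071) -> [-0.0457 -0.0007  0.078 ]
turn [-0.    -0.002 -0.004]
```

Call:
move_arm(
  deltas=[
    [[0.0, -0.009, 0, 0.008, 0, 0, 0], [0.0, -0.017, 0, 0.016, 0, 0, 0], [0.0, -0.024, 0, 0.025, 0, 0, 0], [0.0, -0.031, 0, 0.034, 0, 0, 0], [0.0, -0.036, 0, 0.045, 0, 0, 0], [0.0, -0.041, 0, 0.055, 0, 0, 0], [0.0, -0.044, 0, 0.065, 0, 0, 0], [0.0, -0.045, 0, 0.071, 0, 0, 0]],
  ],
)

```text
time_s: 11.25
position: [0.5079, 0.2113, 0.0773]
eef_rot: [[0.891, 0.454, -0.001], [0.454, -0.891, -0.0], [-0.001, -0.0, -1.0]]
contact_force: [-0.0, -0.6, 2.1]
grip_width: -0.0005
```

Call:
move_arm(
  deltas=[
    [[0.0, 0, 0, 0.002, 0, 0, 0], [0.0, 0, 0, 0.004, 0, 0, 0], [0.0, 0, 0, 0.005, 0, 0, 0], [0.0, 0, 0, 0.006, 0, 0, 0], [0.0, 0, 0, 0.007, 0, 0, 0], [0.0, 0, 0, 0.0075, 0, 0, 0], [0.0, 0, 0, 0.008, 0, 0, 0], [0.0, 0, 0, 0.008, 0, 0, 0]],
  ],
)

```text
time_s: 12.25
position: [0.5086, 0.2116, 0.0715]
eef_rot: [[0.891, 0.454, 0.0], [0.454, -0.891, 0.0], [0.0, 0.0, -1.0]]
contact_force: [-6.3, -1.5, 11.0]
grip_width: -0.0001
```

Call:
move_arm(
  deltas=[
    [[0.0, 0, 0, -0.005, 0, 0, 0], [0.0, 0, 0, -0.02, 0, 0, 0], [0.0, 0, 0, -0.05, 0, 0, 0], [0.0, 0, 0, -0.1, 0, 0, 0], [0.0, -0.03, 0, -0.14, 0, 0, 0], [0.0, -0.07, 0, -0.16, 0, 0, 0], [0.0, -0.11, 0, -0.16, 0, 0, 0], [0.0, -0.12, 0, -0.16, 0, 0, 0]],
  ],
)

```text
time_s: 13.25
position: [0.4006, 0.1566, 0.2316]
eef_rot: [[0.891, 0.453, 0.002], [0.453, -0.891, 0.001], [0.002, 0.0, -1.0]]
contact_force: [0.1, 0.2, -0.2]
grip_width: 0.0004
```

Run:
```python
from h import *
delta([])
for n in('scene','side'):
    p,d=robot.snapshot(n)
    L=(cloud(n,d)-O)@R(); h=cv2.cvtColor(p,cv2.COLOR_RGB2HSV).astype(int)
    m=(h[...,0]>100)&(h[...,0]<125)&(h[...,1]>130)&(abs(L[...,1])<.09)&(abs(L[...,0])<.1)&(L[...,2]>.066)&(L[...,2]<.1)
    P=L[m]; A=np.c_[P[:,:2],np.ones(len(P))]
    print(n,len(P),np.percentile(P,[1,50,99],axis=0).round(4),'z plane',np.linalg.lstsq(A,P[:,2],rcond=None)[0].round(4))
    w=(L[...,2]>.012)&(L[...,2]<.045)
    for nm,k in(('front',(abs(L[...,0]+.068)<.01)&(abs(L[...,1])<.05)),('+y',(abs(L[...,1]-.07)<.01)&(abs(L[...,0])<.05)),('-y',(abs(L[...,1]+.07)<.01)&(abs(L[...,0])<.05))):
        if (w&k).sum()>50: print(nm,np.median(L[w&k],0).round(4))
    p0=np.load(n+'0.npz')['p']
    cv2.imwrite(f'pics/{n}9.png',cv2.resize(np.vstack([p0[100:290,200:400,::-1],p[100:290,200:400,::-1]]) if n=='scene' else p[100:300,220:460,::-1],None,fx=1.5 if n=='scene' else 2.4,fy=1.5 if n=='scene' else 2.4))
```

```text
t 13.25 TCP case [-0.1557 -0.0007  0.2316] F case [ 0.2   0.16 -0.17] w 0.0004
scene 2199 [[-0.067  -0.0664  0.0666]
 [-0.0055  0.0102  0.0716]
 [ 0.0649  0.0697  0.0738]] z plane [ 0.0032 -0.0071  0.0715]
front [-0.0669 -0.004   0.0292]
+y [-0.0012  0.0681  0.0286]
side 2504 [[-0.0686 -0.0722  0.0666]
 [-0.0054 -0.0135  0.0714]
 [ 0.0648  0.0651  0.0735]] z plane [0.002  0.0058 0.0713]
front [-0.069   0.0068  0.0299]
-y [-0.0019 -0.071   0.0287]
```

View pics/scene9.png

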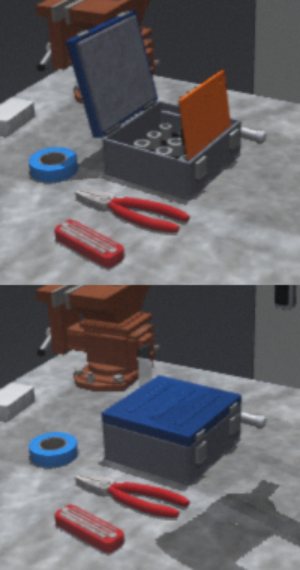

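View pics/side9.png

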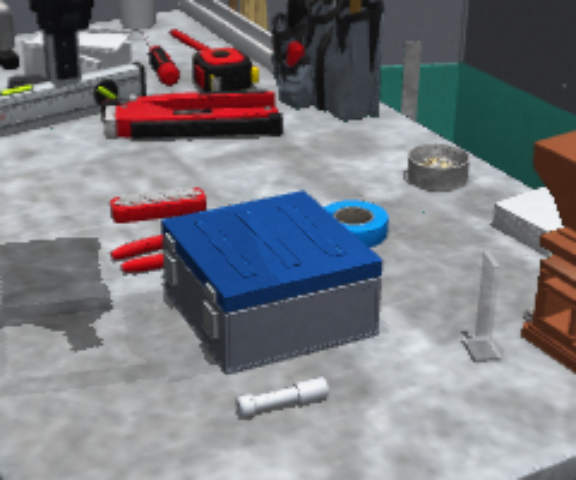

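Both views show the lid shut and level at 71.5 mm, with the case walls unmoved. The pliers, hex set, tape and bar all lie where they were. I'm handing the job in.

```bash
python3 -c "
from workcell import robot
print(robot.close_job())"
```

```text
the job is handed in; nothing more can be done
None
```

The job is done and handed in at about 13.4 s: the orange panel is folded flat in the case and the blue lid is shut on top of it. I used only the closed fingertips, pushing the panel down first and then pushing the lid over from behind.

- **Panel:** before I touched the lid, the panel lay at about 49 mm, against roughly 49.5 mm expected. It had stopped moving under a push of about 17 N.
- **Lid:** its top is at 71.5 mm (72 mm nominal) and level to within about 0.2° from hinge to front edge. It had stopped moving under a push of about 11 N.
- **Case:** its walls measure the same as at the start, to within about 1 mm where the same patch of wall was in view.
- **Loose things:** the pliers, hex key set and tape look unmoved beside the first picture, and so does the bar in the later side views. I checked these by eye only.
- **Robot:** it was clear of everything, about 0.23 m up. Contact forces at the end of each move were at most about 19 N.

No check failed or disagreed.

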